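Lock two sample jars on a bench shaker, the heavier at the bottom

ROBOT

A 7-joint arm with a two-finger parallel gripper is mounted at the origin on a cart in front of the work surface, level with it; the furniture and walls round the work are solid. World frame = base frame: x ahead of the robot, y to its left, z up, the work surface at z = 0. Lengths are in m, angles in rad, forces in N, time in s.
With the tool pointing down it reaches from about 0.35 to 0.9 m from the base axis. Payload 19.9 kg.
Tool frame: the origin (TCP) lies on the front face of the gripper's body, between the roots of the fingers; the fingertips stand 97 mm ahead of it and the grasp point (between the pads) lies 78 mm ahead of it; z points along the fingers, y is the direction in which the jaws open and shut (so a half turn about z gives the same grasp; the last joint's range is limited). The gripper opens to 94 mm and grips with 3 to 60 N. Pads are 16 mm wide; open, the fingers measure 119 mm over their backs; the gripper's body (75 mm by 177 mm) begins 78 mm behind the grasp point.
Start: joints at [-1.312, 0.417, -0.01, 1.614, 0.005, 1.111, -0.053], TCP at [0.185, 0.597, 0.303] pointing down, gripper open.
Joint ranges: [-2.81, 2.81], [-0.39, 2.02], [-1.27, 1.25], [0.06, 2.57], [-1.19, 4.33], [0.19, 2], [-2.82, 2.82]. Speed limits (rad/s): [1.89, 1.89, 2.39, 2.39, 3.01, 3.01, 3.01].

INTERFACE

Orientations are given as a unit quaternion [x, y, z, w].
In Python, from rig import r, eyes, job gives the robot as it stands.
- The arm moves only by the tool carry_out, never from a script. Its argument "deltas" is a list of rows, each a list of 3 entries, a list of its own where there are three numbers: the turn, a rotation vector about the tool's x, y, z in degrees, then the shift along the tool's x, y, z in m, then the opening, from 0 (shut) to 1 (fully open). A call has 1 to 20 rows; each row is the pose to reach, as a shift and turn from the pose commanded when the call began, along the tool's axes at that moment; what a row does not reach only later rows make up. A row lasts 1/10 s, in which the tool goes at most 50 mm and 8.59 degrees, less where a joint would pass 70% of its speed; a pose out of reach is approached as far as the arm can. A call with a gripper value outside its range is refused whole. The fingers move at their own pace and stop on an object; "newtons" is the grip in N (left out, the last holds). Time passes only in rows, so rows that repeat a pose let the fingers close. It gives the time, the measured TCP pose, the force and the opening at its end, in the units of the state.
- r.observe(): the state, without advancing time (a new reading comes with each control period).
- eyes.camera(name): name is "scene" or "top"; returns (picture, depth): 384x512x3 uint8, red, green, blue; 384x512 float32, m along the optical axis (not along the pixel's ray), 0 where there is no reading.
- eyes.camera_model(name): a dict with "fx", "fy", "cx", "cy" (pixels), "dist_coeffs" ([k1, k2, p1, p2, k3] as OpenCV has them; the pictures are not rectified), "view" (4x4, takes a point from world to camera coordinates). Camera axes: x right, y down, z forward; pixel columns grow to the right and rows downward; lengths in m; the calibration is good to about 2 mm. A picture is of the moment at which its call begins. camera_model takes no time and is no camera call.
- job.close_job(): hands the job in, once; it reports no verdict.
The state is a dict: "time_s": time; "q": joint angles; "joint_velocities": joint speeds; "effort": joint torques, N m; "eef_pos": TCP position; "tcp_rot": TCP orientation; "contact_force": force on the tool from outside, world axes, zero at the start; "torque": the same for the moment, N m; "grip_width": opening from 0.0 (shut) to 1.0 (fully open).
Only numpy, scipy, OpenCV 4.12 (cv2) and the standard library are available. Lean on these libraries where they do the work, as an engineer would, in place of code of your own. Each camera call takes 0.05 s, during which the arm holds its last target. There are 200 camera calls.

TASK

Load the shaker for its next run: lock the two sample jars on it one on top of the other, the heavier at the bottom; they look the same, so feel which is heavier. Each joint is a spring bayonet: let the lugs find their slots, press down, turn about a quarter-turn clockwise to the stop and let go, so that the jar springs up into its lock. Keep the jars upright and leave the dispenser bottle and the micrometer where they are.

Things in the scene. Friction and masses are not known exactly. Their poses are not given: they have to be found in the camera images.
- jar_1: One of two sample jars that look alike; one weighs about 0.27 kg, the other about 0.50 kg (8 percent either way), and which of jar_1 and jar_2 is the heavier is not told. Pale opaque plastic cylinder, 58 mm across, 101 mm high, upright. Origin: centre of its underside; z up. Dark foot 34 mm across with chamfered nose up to 20 mm; smooth body to grip at heights 20 to 80 mm; dark lid 80 to 101 mm.
- jar_2: The other jar: same shape, colours, origin and axes as jar_1. On the foot of each jar are three bayonet lugs, at heights 4 to 9 mm, out to 23.5 mm from the axis, each 20 deg wide, centred at 0, 120 and 240 deg from the jar's x axis; an orange tick on the body's lower edge above each lug. The body's shoulder, 20 mm up, is the hard stop in a socket.
- jar_1_lid (a point): Centre of the rim of jar_1's lid, 101 mm above its origin, same axes. The lid is a bayonet socket of the same size as the shaker's: floor 21 mm below the rim, entry slots at 0, 120 and 240 deg from this jar's x axis (orange ticks). Its spring button takes 8 N to start, 12 N at the bottom. Another jar locked here has its origin 86 mm above jar_1's origin.
- jar_2_lid (a point): The same point of jar_2. Pressing a jar down here also pushes the jar below on its own spring, by up to 5 mm, so feel for the hard stop; turning clockwise only holds the lower jar against its own stop.
- shaker: Bench shaker: low light grey housing, 182 x 150 mm, 40 mm high, sloping control panel at the front, fixed. Origin: on the table under the drive axis; x from panel to back, z up. On the axis stands a grey metal bayonet socket, 58 mm across, its floor at height 46 mm, rim at 67 mm, bore 38 mm. A jar locked in it has its origin 52 mm above this origin.
- socket_rim (a point): Centre of the rim of the shaker's socket, 67 mm up, axes of the shaker. Three entry slots, 30 deg wide, orange ticks. The drive stops anywhere in its swing: slots at 0, 120, 240 deg from x plus an unreported angle between -25 and 25 deg, to be found by touch or sight; it does not turn. Its spring button takes 12 N to start, 16 N at the bottom.
- socket_floor (a point): Centre of that socket's floor, 46 mm up. How every socket works, as heights of a jar's origin over the floor: 17 mm lugs resting on the rim (nose 4 mm in the bore, centred); 11 mm dropped into the slots, on the spring; 1 mm pressed to the hard stop: now it turns clockwise (from above), pockets at 75 deg, stop at 79 deg; let go: 6 mm, sprung up and locked; if short of the pocket: 3 mm.
- ipa_dispenser: White plastic dispenser bottle with a dished press top, 66 mm across and 143 mm high, a bystander. Origin: centre of its underside.
- micrometer: Outside micrometer lying flat, 158 x 55 x 20 mm, a bystander at the back. Origin: under its middle.
Not all that is in view belongs to the job. What is shaped like the jar_2 but pink is not meant. What is shaped like the jar_1 but blue is not meant.

How it is judged:
By the outcome, as a careful person would: the job done as asked, in the order asked, and still so for the second after the job is handed in, with the robot touching nothing.
It also fails if it takes over 72 s, if anything falls off the work surface, if the arm or the gripper's body presses on something with over 40 N, if the wrist force passes 120 N, or if a joint passes its speed limit or range.

## Working session

There is one attempt and no reset: what is moved stays moved. The work goes in short steps, Python scripts to look and compute and a tool call to move; the robot and the scene stay as the last step left them, time stands still between calls to the robot, and variables do not carry over. Pictures are saved under pics/ and viewed, about 8 in all and at most 12, crops included, and the job is handed in when it is done.

Besides the shell and the picture viewer there is one more tool, called after "Call:" by a JSON object that holds its "fn" and its "kwargs", one argument or row to a line. carry_out: Moves the arm, as the interface text tells. Its arguments: {"type":"object","properties":{"deltas":{"type":"array"},"newtons":{"type":"number"}},"required":["deltas"]}

```bash
ls; mkdir -p pics; python3 - <<'E'
from rig import r, eyes, job
import cv2, numpy as np
for n in ("scene","top"):
    p,d=eyes.camera(n); np.savez(f"pics/{n}0.npz",p=p,d=d)
    cv2.imwrite(f"pics/{n}0.png",cv2.resize(p[:,:,::-1],(768,576)))
    m=eyes.camera_model(n); V=np.array(m["view"]); print(n,{k:m[k] for k in m if k!="view"}); print(-V[:3,:3].T@V[:3,3], V[:3,:3].round(3).tolist())
print(r.observe())
E
```

```text
pics
scene {'fx': 494.2086079367349, 'fy': 494.2086079367349, 'cx': 259.427136326355, 'cy': 193.28126463961684, 'dist_coeffs': array([-0.16412694,  0.        ,  0.        ,  0.        ,  0.        ])}
[-0.27091696 -0.96727463  0.87032008] [[0.778, -0.628, 0.016], [-0.303, -0.398, -0.866], [0.55, 0.669, -0.499]]
top {'fx': 409.7519537525942, 'fy': 409.7519537525942, 'cx': 250.8726652963403, 'cy': 181.66964396738462, 'dist_coeffs': array([-0.07035703,  0.        ,  0.        ,  0.        ,  0.        ])}
[0.5053636  0.05921453 1.18184173] [[-0.005, -1.0, 0.024], [-0.998, 0.003, -0.063], [0.063, -0.024, -0.998]]
{'time_s': 0.1, 'q': array([-1.31148673,  0.41791434, -0.01029947,  1.61414025,  0.00466382,
        1.1106974 , -0.05297549]), 'joint_velocities': array([ 3.34418135e-04,  7.65965564e-05,  1.46535145e-03, -9.95612876e-04,
        9.51670397e-04,  5.39629799e-04, -5.90991813e-04]), 'effort': array([ 1.34875725e-03, -8.52591062e+01,  6.39884267e-01, -4.26703262e+01,
       -4.89274284e-02,  1.62842951e-02,  1.37818979e-04]), 'eef_pos': array([0.18510836, 0.59670082, 0.30207671]), 'tcp_rot': array([ 1.49831772e-01,  9.88711342e-01, -5.64793830e-04, -5.69916126e-05]), 'contact_force': array([-0.76893657, -0.03599698, -0.5101082 ]), 'torque': array([-0.033226  , -0.05012088,  0.0032455 ]), 'grip_width': 0.9963696949756903}
```

View pics/scene0.png

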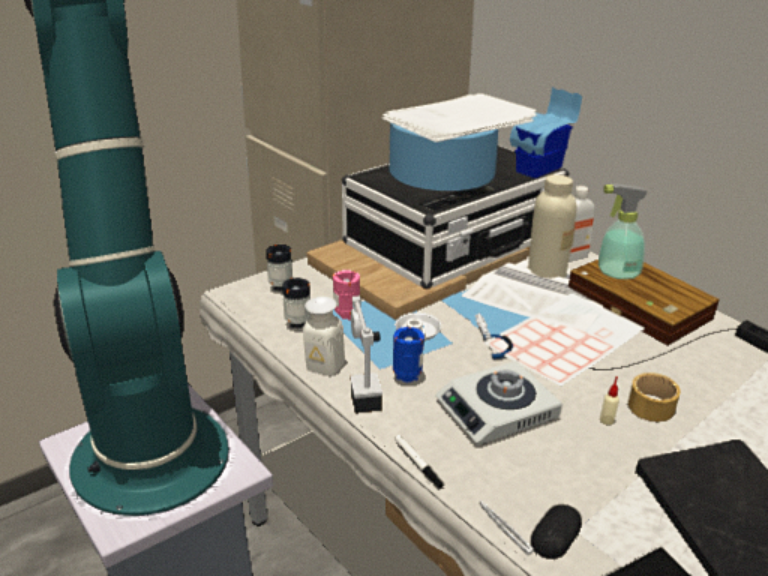

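View pics/top0.png

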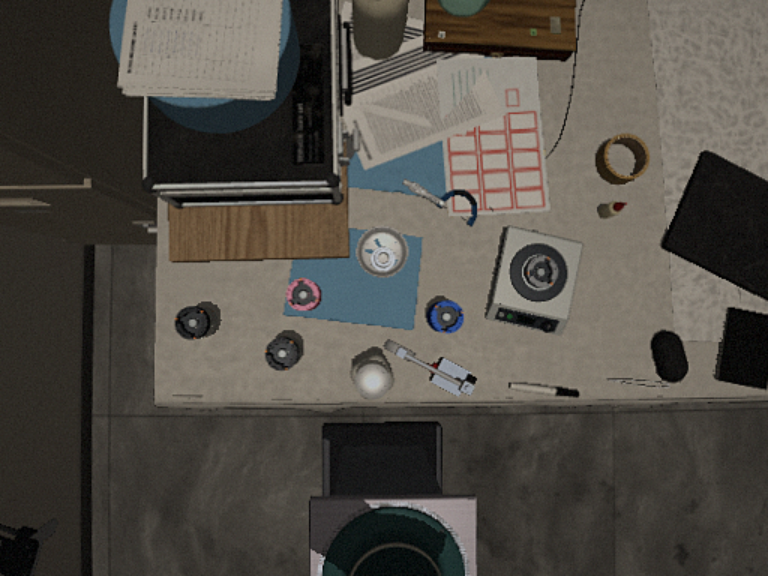

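The jars are the grey ones at top-view px (193,322) and (285,352) (768-wide view). The socket is at about (540,272), the dispenser at (372,375), and the pink and blue decoys at (303,293) and (446,316).

```bash
cat > h.py <<'E'
from rig import r, eyes, job
import cv2, numpy as np
from scipy.spatial.transform import Rotation as R
def ray(n,uv,z):
    "pixels -> world points on plane z"
    m=eyes.camera_model(n); V=np.array(m["view"])
    K=np.array([[m["fx"],0,m["cx"]],[0,m["fy"],m["cy"]],[0,0,1]])
    u=cv2.undistortPoints(np.array(uv,float).reshape(-1,1,2),K,np.array(m["dist_coeffs"])).reshape(-1,2)
    d=np.c_[u,np.ones(len(u))]@V[:3,:3]; c=-V[:3,:3].T@V[:3,3]
    return c+d*((z-c[2])/d[:,2])[:,None]
def proj(n,P):
    m=eyes.camera_model(n); V=np.array(m["view"])
    K=np.array([[m["fx"],0,m["cx"]],[0,m["fy"],m["cy"]],[0,0,1]])
    return cv2.projectPoints(np.array(P,float).reshape(-1,3),V[:3,:3],V[:3,3],K,np.array(m["dist_coeffs"]))[0].reshape(-1,2)
def rect(p,c,z,h=0.05,s=0.25e-3,n="top"):
    "metric top-down patch of plane z: column=x-, row... world y to the left, x up"
    N=int(2*h/s); g=np.arange(N)*s-h
    X,Y=np.meshgrid(-g,-g,indexing="ij")   # rows: +x up ; cols: +y left
    P=np.stack([c[0]+X,c[1]+Y,np.full_like(X,z)],-1).reshape(-1,3)
    q=proj(n,P).astype(np.float32).reshape(N,N,2)
    return cv2.remap(p,q[...,0],q[...,1],cv2.INTER_LINEAR)
E
python3 - <<'E'
from h import *
p=np.load("pics/top0.npz")["p"]; d=np.load("pics/top0.npz")["d"]
out=[]
for nm,uv,z in (("jA",(193,322),.101),("jB",(285,352),.101),("sock",(540,272),.067),("disp",(372,375),.143),("blue",(446,316),.101),("pink",(303,293),.101),("dial",(455,378),.05)):
    c=ray("top",[np.array(uv)/1.5],z)[0]; print(nm,c.round(4), d[int(uv[1]/1.5),int(uv[0]/1.5)])
    if nm in("jA","jB","sock"): out.append(rect(p,c,z)[:, :, ::-1])
cv2.imwrite("pics/patch0.png",cv2.resize(np.hstack(out),(798,266)))
E
```

```text
jA [0.4878 0.3551 0.101 ] 1.0775579
jB [0.4351 0.1934 0.101 ] 1.0792036
sock [ 0.5758 -0.2687  0.067 ] 1.1313167
disp [0.3986 0.0423 0.143 ] 1.0378844
blue [ 0.4965 -0.0892  0.101 ] 1.0935028
pink [0.538  0.1621 0.101 ] 1.0854759
dial [ 0.3822 -0.1117  0.05  ] 1.1176765
```

View pics/patch0.png

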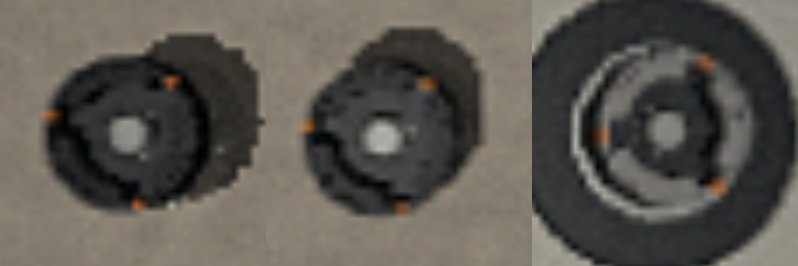

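```bash
cat >> h.py <<'E'
def ticks(p,c,z,rad=0.036):
    "orange tick centroids near c on plane z -> centre (mean of the three), radii, angles mod 120 (deg)"
    hsv=cv2.cvtColor(p,cv2.COLOR_RGB2HSV)
    m=cv2.inRange(hsv,(5,110,90),(22,255,255))
    n,l,s,ct=cv2.connectedComponentsWithStats(m)
    q=[];a=[]
    for i in range(1,n):
        ys,xs=np.nonzero(l==i); w=hsv[ys,xs,1].astype(float)
        P=ray("top",[[np.average(xs,weights=w),np.average(ys,weights=w)]],z)[0]
        if np.linalg.norm(P[:2]-c[:2])<rad: q.append(P);a.append(s[i,4])
    q=np.array(q); k=q.mean(0); v=q-k
    return k.round(4),(1e3*np.linalg.norm(v[:,:2],axis=1)).round(1),(np.degrees(np.arctan2(v[:,1],v[:,0]))).round(1),a
E
python3 - <<'E'
from h import *
p=np.load("pics/top0.npz")["p"]
for nm,c,z in (("A",(.4878,.3551),.101),("B",(.4351,.1934),.101),("S",(.5758,-.2687),.067)):
    print(nm,*ticks(p,np.array(c),z))
# shaker yaw: light housing top contour
E
```

```text
A [0.4875 0.36   0.101 ] [27.8 28.  27.8] [ -45.2   74.9 -164.7] [np.int32(3), np.int32(2), np.int32(2)]
B [0.4329 0.2009 0.101 ] [27.6 27.1 27.6] [ -40.5   79.  -161.6] [np.int32(2), np.int32(2), np.int32(4)]
S [ 0.5778 -0.2731  0.067 ] [27.1 26.9 27.2] [ -24.2   95.4 -144.8] [np.int32(3), np.int32(2), np.int32(3)]
```

Tick triangles agree: radius about 27.5 mm, spaced 120°. Jar A is at (.4875,.360) with ticks at -45°, jar B at (.433,.201) at -41°, and the socket at (.578,-.273) at -24.5°. Next I hover over jar B.

Call:
{"fn": "carry_out", "kwargs": {
  "deltas": [
    [[0, 0, 37], [-0.177, -0.152, 0], 1],
    [[0, 0, 37], [-0.177, -0.152, 0], 1],
    [[0, 0, 37], [-0.177, -0.152, 0], 1],
    [[0, 0, 37], [-0.177, -0.152, 0], 1],
    [[0, 0, 37], [-0.177, -0.152, 0], 1],
    [[0, 0, 74.2], [-0.354, -0.305, 0], 1],
    [[0, 0, 74.2], [-0.354, -0.305, 0], 1],
    [[0, 0, 74.2], [-0.354, -0.305, 0], 1],
    [[0, 0, 74.2], [-0.354, -0.305, 0], 1],
    [[0, 0, 74.2], [-0.354, -0.305, 0], 1],
    [[0, 0, 74.2], [-0.354, -0.305, 0], 1],
    [[0, 0, 74.2], [-0.354, -0.305, 0], 1],
    [[0, 0, 74.2], [-0.354, -0.305, 0], 1],
    [[0, 0, 74.2], [-0.354, -0.305, 0], 1]
  ],
  "newtons": 40
}}

```text
time_s: 1.5
eef_pos: [0.4324, 0.2017, 0.3026]
tcp_rot: [0.715, 0.699, -0.0, -0.0]
contact_force: [-0.4, 0.0, 2.0]
grip_width: 0.999
```

```bash
cat >> h.py <<'E'
def st():
    s=r.observe(); Q=R.from_quat(s["tcp_rot"]).as_matrix()
    yaw=np.degrees(np.arctan2(Q[1,1],Q[0,1]))
    print("t",round(s["time_s"],2),"pos",s["eef_pos"].round(4),"yaw",yaw.round(2),"zaxis",Q[:,2].round(4),"F",s["contact_force"].round(2),"T",s["torque"].round(3),"grip",round(s["grip_width"]*94,1),"q",np.round(s["q"],2))
    return s,Q,yaw
def to(x,y,z,yaw):
    "print tool-axis delta from measured pose to a target"
    s,Q,yw=st()
    print("rz",round((yw-yaw+180)%360-180,2),"shift",(Q.T@(np.array([x,y,z])-s["eef_pos"])).round(4))
E
python3 -c "
from h import *
to(.433,.201,.128,-1.5)"
```

```text
t 1.5 pos [0.4324 0.2017 0.3026] yaw -1.31 zaxis [-3.e-04 -1.e-04 -1.e+00] F [-0.4   0.04  1.98] T [-0.068  0.075 -0.018] grip 93.9 q [-0.89  0.16  0.43  1.98 -0.08  1.02 -0.45]
rz 0.19 shift [-0.0007  0.0007  0.1746]
```

Call:
{"fn": "carry_out", "kwargs": {
  "deltas": [
    [[0, 0, 0], [0, 0, 0.04], 1],
    [[0, 0, 0], [0, 0, 0.08], 1],
    [[0, 0, 0], [0, 0, 0.12], 1],
    [[0, 0, 0], [0, 0, 0.15], 1],
    [[0, 0, 0], [0, 0, 0.165], 1],
    [[0, 0, 0], [0, 0, 0.1745], 1],
    [[0, 0, 0], [0, 0, 0.1745], 1],
    [[0, 0, 0], [0, 0, 0.1745], 1]
  ]
}}

```text
time_s: 2.3
eef_pos: [0.4331, 0.2011, 0.1288]
tcp_rot: [0.716, 0.698, 0.0, 0.0]
contact_force: [0.0, -0.3, 0.4]
grip_width: 1.0
```

```bash
python3 -c "
from h import *
st()
p,d=eyes.camera('top'); np.savez('pics/top1.npz',p=p,d=d)
p2,d=eyes.camera('scene')
u=proj('scene',[[.433,.201,.06]])[0].astype(int); print(u)
a=cv2.resize(p2[u[1]-50:u[1]+50,u[0]-50:u[0]+50,::-1],(400,400))
u=proj('top',[[.433,.201,.1]])[0].astype(int)
b=cv2.resize(p[u[1]-50:u[1]+50,u[0]-50:u[0]+50,::-1],(400,400))
cv2.imwrite('pics/g1.png',np.hstack([a,b]))
st()"
```

```text
t 2.3 pos [0.4331 0.2011 0.1288] yaw -1.4 zaxis [ 6.e-04  3.e-04 -1.e+00] F [ 0.02 -0.25  0.36] T [-0.152  0.069 -0.024] grip 94.0 q [-0.8   0.44  0.36  2.11 -0.26  0.63 -0.29]
[197 200]
t 2.4 pos [0.4333 0.2011 0.1291] yaw -1.42 zaxis [ 1.3e-03  9.0e-04 -1.0e+00] F [-0.69  0.84  0.36] T [-0.121  0.035 -0.049] grip 94.1 q [-0.8   0.44  0.36  2.11 -0.26  0.63 -0.29]
```

View pics/g1.png

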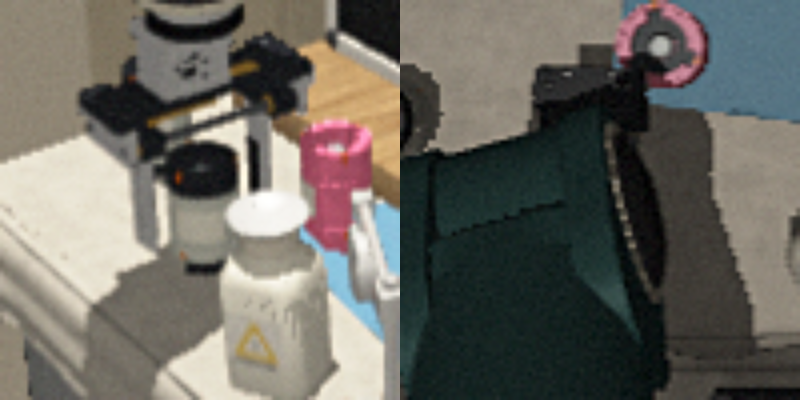

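The fingers straddle jar B (left half, around (200,200)), and the pink decoy is clear. I'll close and lift slightly to weigh it.

Call:
{"fn": "carry_out", "kwargs": {
  "deltas": [
    [[0, 0, 0], [0, 0, 0], 0.3],
    [[0, 0, 0], [0, 0, 0], 0.3],
    [[0, 0, 0], [0, 0, 0], 0.3],
    [[0, 0, 0], [0, 0, 0], 0.3],
    [[0, 0, 0], [0, 0, 0], 0.3],
    [[0, 0, 0], [0, 0, 0], 0.3]
  ],
  "newtons": 40
}}

```text
time_s: 3.0
eef_pos: [0.4329, 0.2007, 0.1282]
tcp_rot: [0.716, 0.698, -0.0, 0.0]
contact_force: [-0.1, -0.4, 1.8]
grip_width: 0.612
```

Call:
{"fn": "carry_out", "kwargs": {
  "deltas": [
    [[0, 0, 0], [0, 0, -0.01], 0.3],
    [[0, 0, 0], [0, 0, -0.02], 0.3],
    [[0, 0, 0], [0, 0, -0.025], 0.3],
    [[0, 0, 0], [0, 0, -0.025], 0.3],
    [[0, 0, 0], [0, 0, -0.025], 0.3],
    [[0, 0, 0], [0, 0, -0.025], 0.3],
    [[0, 0, 0], [0, 0, -0.025], 0.3]
  ]
}}

```text
time_s: 3.7
eef_pos: [0.4328, 0.2007, 0.1529]
tcp_rot: [0.716, 0.698, -0.0, 0.0]
contact_force: [-0.1, -0.1, -3.1]
grip_width: 0.617
```

Call:
{"fn": "carry_out", "kwargs": {
  "deltas": [
    [[0, 0, 0], [0, 0, 0], 0.3],
    [[0, 0, 0], [0, 0, 0], 0.3]
  ]
}}

```text
time_s: 3.9
eef_pos: [0.4329, 0.2006, 0.153]
tcp_rot: [0.716, 0.698, -0.0, 0.0]
contact_force: [-0.5, 0.7, -3.1]
grip_width: 0.615
```

Call:
{"fn": "carry_out", "kwargs": {
  "deltas": [
    [[0, 0, 0], [0, 0, 0], 0.3],
    [[0, 0, 0], [0, 0, 0], 0.3]
  ]
}}

```text
time_s: 4.1
eef_pos: [0.4329, 0.2007, 0.1531]
tcp_rot: [0.716, 0.698, -0.0, 0.0]
contact_force: [-1.2, -0.5, -3.4]
grip_width: 0.614
```

```bash
python3 -c "
from h import *
st()"
```

```text
t 4.1 pos [0.4329 0.2007 0.1531] yaw -1.44 zaxis [-0.e+00 -1.e-04 -1.e+00] F [-1.25 -0.53 -3.39] T [-0.053  0.093 -0.012] grip 57.7 q [-0.82  0.39  0.38  2.1  -0.23  0.68 -0.31]
```

```bash
cat >> h.py <<'E'
def weigh(n=10):
    f=[]
    for i in range(n): eyes.camera("top"); s=r.observe(); f.append([s["contact_force"][2],s["effort"][1],s["effort"][3]])
    print("Fz,eff",np.mean(f,0).round(3),"sd",np.std(f,0).round(3))
E
python3 -c "
from h import *
weigh()"
```

```text
Fz,eff [ -2.682 -66.576 -29.983] sd [0.356 0.012 0.003]
```

About 2.7 N, so jar B looks light. I'll set it down and weigh the other one.

Call:
{"fn": "carry_out", "kwargs": {
  "deltas": [
    [[0, 0, 0], [0, 0, 0.012], 0.3],
    [[0, 0, 0], [0, 0, 0.02], 0.3],
    [[0, 0, 0], [0, 0, 0.025], 0.3],
    [[0, 0, 0], [0, 0, 0.025], 0.3],
    [[0, 0, 0], [0, 0, 0.025], 1],
    [[0, 0, 0], [0, 0, 0.025], 1],
    [[0, 0, 0], [0, 0, 0.025], 1],
    [[0, 0, 0], [0, 0, 0.025], 1],
    [[0, 0, 0], [0, 0, 0.025], 1],
    [[0, 0, 0], [0, 0, -0.025], 1],
    [[0, 0, 0], [0, 0, -0.075], 1],
    [[0, 0, 0], [0.02, 0.01, -0.085], 1],
    [[0, 0, 0], [0.06, 0.02, -0.085], 1],
    [[0, 0, 0], [0.1, 0.035, -0.085], 1],
    [[0, 0, 0], [0.14, 0.047, -0.085], 1],
    [[0, 0, 0], [0.1607, 0.0506, -0.075], 1],
    [[0, 0, 0], [0.1607, 0.0506, -0.065], 1],
    [[0, 0, 0], [0.1607, 0.0506, -0.065], 1]
  ]
}}

```text
time_s: 6.4
eef_pos: [0.4869, 0.3595, 0.2166]
tcp_rot: [0.716, 0.698, -0.001, 0.0]
contact_force: [0.4, -0.2, 0.2]
grip_width: 0.998
```

```bash
python3 -c "
from h import *
to(.4875,.36,.128,-1.5)
weigh(2)"
```

```text
t 6.4 pos [0.4869 0.3595 0.2166] yaw -1.42 zaxis [-0.0017 -0.0021 -1.    ] F [ 0.38 -0.24  0.24] T [-0.057  0.105  0.042] grip 93.8 q [-0.96  0.5   0.37  1.75 -0.21  0.94 -0.54]
rz 0.08 shift [0.0007 0.0007 0.0886]
Fz,eff [  0.145 -80.953 -37.222] sd [0.    0.255 0.13 ]
```

Call:
{"fn": "carry_out", "kwargs": {
  "deltas": [
    [[0, 0, 0], [0, 0, 0.04], 1],
    [[0, 0, 0], [0, 0, 0.07], 1],
    [[0, 0, 0], [0, 0, 0.089], 1],
    [[0, 0, 0], [0, 0, 0.089], 1],
    [[0, 0, 0], [0, 0, 0.089], 1],
    [[0, 0, 0], [0, 0, 0.089], 0.3],
    [[0, 0, 0], [0, 0, 0.089], 0.3],
    [[0, 0, 0], [0, 0, 0.089], 0.3],
    [[0, 0, 0], [0, 0, 0.089], 0.3],
    [[0, 0, 0], [0, 0, 0.089], 0.3],
    [[0, 0, 0], [0, 0, 0.089], 0.3],
    [[0, 0, 0], [0, 0, 0.08], 0.3],
    [[0, 0, 0], [0, 0, 0.065], 0.3],
    [[0, 0, 0], [0, 0, 0.064], 0.3],
    [[0, 0, 0], [0, 0, 0.064], 0.3],
    [[0, 0, 0], [0, 0, 0.064], 0.3],
    [[0, 0, 0], [0, 0, 0.064], 0.3],
    [[0, 0, 0], [0, 0, 0.064], 0.3]
  ]
}}

```text
time_s: 8.3
eef_pos: [0.4874, 0.36, 0.1538]
tcp_rot: [0.716, 0.698, -0.0, 0.0]
contact_force: [-0.4, 0.0, -4.7]
grip_width: 0.613
```

```bash
python3 -c "
from h import *
weigh()
to(.578,-.273,.3,19)"
```

```text
Fz,eff [ -4.556 -90.674 -35.192] sd [0.492 0.036 0.015]
t 8.8 pos [0.4875 0.3601 0.1542] yaw -1.43 zaxis [-0.e+00 -1.e-04 -1.e+00] F [-0.05 -0.35 -5.24] T [-0.069  0.044  0.016] grip 57.7 q [-0.94  0.58  0.34  1.78 -0.25  0.82 -0.51]
rz -20.43 shift [-0.6307  0.1063 -0.1458]
```

Jar A is about 4.6 N against 2.7 N for jar B, so jar A is the heavier. Carrying it over the socket.

Call:
{"fn": "carry_out", "kwargs": {
  "deltas": [
    [[0, 0, 0], [0, 0, -0.04], 0.3],
    [[0, 0, 0], [0, 0, -0.09], 0.3],
    [[0, 0, 0], [0, 0, -0.135], 0.3],
    [[0, 0, -1], [-0.04, 0.007, -0.146], 0.3],
    [[0, 0, -3], [-0.08, 0.014, -0.146], 0.3],
    [[0, 0, -4], [-0.13, 0.022, -0.146], 0.3],
    [[0, 0, -6], [-0.18, 0.03, -0.146], 0.3],
    [[0, 0, -7], [-0.23, 0.039, -0.146], 0.3],
    [[0, 0, -9], [-0.28, 0.047, -0.146], 0.3],
    [[0, 0, -11], [-0.33, 0.056, -0.146], 0.3],
    [[0, 0, -12], [-0.38, 0.064, -0.146], 0.3],
    [[0, 0, -14], [-0.43, 0.072, -0.146], 0.3],
    [[0, 0, -15], [-0.48, 0.081, -0.146], 0.3],
    [[0, 0, -17], [-0.53, 0.089, -0.146], 0.3],
    [[0, 0, -19], [-0.58, 0.098, -0.146], 0.3],
    [[0, 0, -20.4], [-0.615, 0.104, -0.146], 0.3],
    [[0, 0, -20.4], [-0.6307, 0.1063, -0.146], 0.3],
    [[0, 0, -20.4], [-0.6307, 0.1063, -0.146], 0.3],
    [[0, 0, -20.4], [-0.6307, 0.1063, -0.146], 0.3]
  ]
}}

```text
time_s: 10.7
eef_pos: [0.578, -0.2723, 0.2999]
tcp_rot: [0.581, 0.814, 0.0, -0.0]
contact_force: [-0.9, 0.7, -5.4]
grip_width: 0.615
```

```bash
python3 -c "
from h import *
to(.578,-.273,.200,19)
p,d=eyes.camera('top'); q,d=eyes.camera('scene'); np.savez('pics/s2.npz',p=p,q=q)
u=proj('scene',[[.578,-.273,.12]])[0].astype(int)
a=cv2.resize(q[u[1]-70:u[1]+70,u[0]-70:u[0]+70,::-1],(400,400))
u=proj('top',[[.578,-.273,.1]])[0].astype(int)
b=cv2.resize(p[u[1]-50:u[1]+50,u[0]-50:u[0]+50,::-1],(400,400))
cv2.imwrite('pics/g2.png',np.hstack([a,b]))
st()"
```

```text
t 10.7 pos [ 0.578  -0.2723  0.2999] yaw 18.97 zaxis [-4.e-04  6.e-04 -1.e+00] F [-0.86  0.66 -5.4 ] T [ 0.009  0.098 -0.007] grip 57.8 q [-0.    0.49  0.55  1.59 -0.28  1.13  0.95]
rz -0.03 shift [-0.0007 -0.0002  0.0999]
t 10.8 pos [ 0.5783 -0.2714  0.3002] yaw 19.06 zaxis [ 0.e+00  8.e-04 -1.e+00] F [ 0.44  0.3  -4.78] T [-0.051  0.032 -0.015] grip 57.5 q [-0.01  0.49  0.55  1.59 -0.28  1.13  0.95]
```

View pics/g2.png

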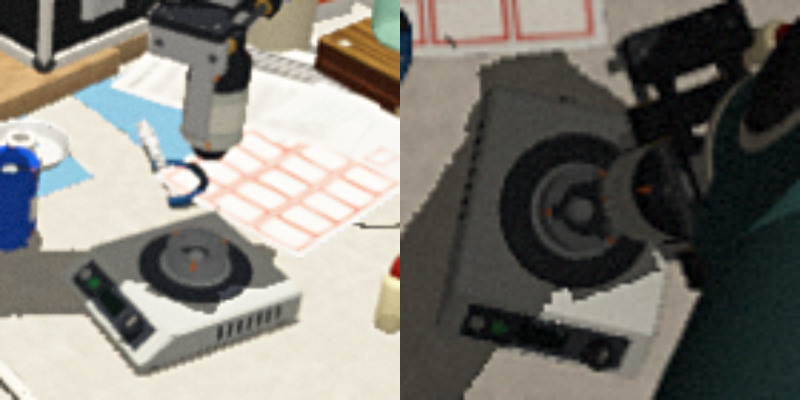

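```bash
python3 - <<'E'
from h import *
p=np.load("pics/scene0.npz")["p"]
hsv=cv2.cvtColor(p,cv2.COLOR_RGB2HSV); m=cv2.inRange(hsv,(5,90,80),(22,255,255))
n,l,s,ct=cv2.connectedComponentsWithStats(m)
for nm,c,z in (("S",(.578,-.273),.067),("A",(.4875,.36),.101),("B",(.433,.201),.101)):
  for i in range(1,n):
    P=ray("scene",[ct[i]],z)[0]; v=P[:2]-c
    if np.hypot(*v)<.04: print(nm,P.round(4),s[i,4],round(np.hypot(*v)*1e3,1),round(np.degrees(np.arctan2(v[1],v[0])),1))
E
```

```text
S [ 0.5793 -0.2432  0.067 ] 1 29.8 87.5
S [ 0.6063 -0.282   0.067 ] 1 29.7 -17.7
S [ 0.5555 -0.2897  0.067 ] 8 28.0 -143.4
A [0.4983 0.3886 0.101 ] 2 30.6 69.3
A [0.5103 0.3455 0.101 ] 2 27.0 -32.4
A [0.4636 0.3575 0.101 ] 2 24.0 -174.0
B [0.4428 0.2322 0.101 ] 1 32.7 72.6
B [0.4578 0.188  0.101 ] 2 28.0 -27.6
B [0.4059 0.1898 0.101 ] 4 29.3 -157.6
```

Call:
{"fn": "carry_out", "kwargs": {
  "deltas": [
    [[0, 0, 0], [0, 0, 0.04], 0.3],
    [[0, 0, 0], [0, 0, 0.075], 0.3],
    [[0, 0, 0], [0, 0, 0.095], 0.3],
    [[0, 0, 0], [0, 0, 0.1], 0.3],
    [[0, 0, 0], [0, 0, 0.103], 0.3],
    [[0, 0, 0], [0, 0, 0.106], 0.3],
    [[0, 0, 0], [0, 0, 0.108], 0.3],
    [[0, 0, 0], [0, 0, 0.11], 0.3],
    [[0, 0, 0], [0, 0, 0.11], 0.3]
  ]
}}

```text
time_s: 11.7
eef_pos: [0.5781, -0.273, 0.1904]
tcp_rot: [0.581, 0.814, 0.0, 0.0]
contact_force: [0.2, -0.8, -4.4]
grip_width: 0.614
```

```bash
python3 -c "
from h import *
st()"
```

```text
t 11.7 pos [ 0.5781 -0.273   0.1904] yaw 18.97 zaxis [ 3.e-04 -1.e-04 -1.e+00] F [ 0.24 -0.78 -4.35] T [-0.044  0.045  0.037] grip 57.8 q [ 0.03  0.61  0.5   1.68 -0.35  0.94  1.  ]
```

Call:
{"fn": "carry_out", "kwargs": {
  "deltas": [
    [[0, 0, 0], [0, 0, 0.0015], 0.3],
    [[0, 0, 0], [0, 0, 0.003], 0.3],
    [[0, 0, 0], [0, 0, 0.0045], 0.3],
    [[0, 0, 0], [0, 0, 0.0045], 0.3]
  ]
}}

```text
time_s: 12.1
eef_pos: [0.5781, -0.2732, 0.1862]
tcp_rot: [0.581, 0.814, 0.0, 0.0]
contact_force: [-3.4, 2.0, 7.9]
grip_width: 0.614
```

```bash
python3 -c "
from h import *
st()"
```

```text
t 12.1 pos [ 0.5781 -0.2732  0.1862] yaw 18.96 zaxis [ 4.e-04 -1.e-04 -1.e+00] F [-3.38  1.97  7.88] T [0.528 0.956 0.029] grip 57.7 q [ 0.03  0.62  0.5   1.68 -0.35  0.93  1.  ]
```

Net contact of about 12 N at exactly the spring-start height suggests the lugs dropped into the slots. There is a small side load, so I'll ease it 1 mm and press 3 mm further.

Call:
{"fn": "carry_out", "kwargs": {
  "deltas": [
    [[0, 0, 0], [0.0009, -0.0008, 0], 0.3],
    [[0, 0, 0], [0.0009, -0.0008, 0.0015], 0.3],
    [[0, 0, 0], [0.0009, -0.0008, 0.003], 0.3],
    [[0, 0, 0], [0.0009, -0.0008, 0.003], 0.3]
  ]
}}

```text
time_s: 12.5
eef_pos: [0.5775, -0.2728, 0.1835]
tcp_rot: [0.581, 0.814, 0.0, 0.001]
contact_force: [0.0, -0.4, 8.3]
grip_width: 0.615
```

```bash
python3 -c "
from h import *
st()"
```

```text
t 12.5 pos [ 0.5775 -0.2728  0.1835] yaw 18.97 zaxis [ 1.8e-03 -8.0e-04 -1.0e+00] F [ 0.   -0.36  8.33] T [ 0.029 -0.036  0.017] grip 57.8 q [ 0.04  0.62  0.5   1.69 -0.36  0.92  1.  ]
```

Side load gone and the force is following the spring. Pressing to the hard stop.

Call:
{"fn": "carry_out", "kwargs": {
  "deltas": [
    [[0, 0, 0], [0, 0, 0.002], 0.3],
    [[0, 0, 0], [0, 0, 0.004], 0.3],
    [[0, 0, 0], [0, 0, 0.006], 0.3],
    [[0, 0, 0], [0, 0, 0.007], 0.3],
    [[0, 0, 0], [0, 0, 0.008], 0.3],
    [[0, 0, 0], [0, 0, 0.008], 0.3]
  ]
}}

```text
time_s: 13.1
eef_pos: [0.5775, -0.2729, 0.1763]
tcp_rot: [0.581, 0.814, 0.0, 0.001]
contact_force: [-3.3, 2.8, 19.1]
grip_width: 0.617
```

```bash
python3 -c "
from h import *
st()"
```

```text
t 13.1 pos [ 0.5775 -0.2729  0.1763] yaw 18.96 zaxis [ 2.2e-03 -6.0e-04 -1.0e+00] F [-3.3   2.82 19.14] T [0.586 1.038 0.008] grip 58.0 q [ 0.04  0.63  0.49  1.69 -0.36  0.91  1.01]
```

Call:
{"fn": "carry_out", "kwargs": {
  "deltas": [
    [[0, 0, 0], [0, 0, 0], 0.3],
    [[0, 0, 8], [0, 0, 0], 0.3],
    [[0, 0, 16], [0, 0, 0], 0.3],
    [[0, 0, 24], [0, 0, 0], 0.3],
    [[0, 0, 32], [0, 0, 0], 0.3],
    [[0, 0, 40], [0, 0, 0], 0.3],
    [[0, 0, 48], [0, 0, 0], 0.3],
    [[0, 0, 56], [0, 0, 0], 0.3],
    [[0, 0, 63], [0, 0, 0], 0.3],
    [[0, 0, 68], [0, 0, 0], 0.3],
    [[0, 0, 72], [0, 0, 0], 0.3],
    [[0, 0, 72], [0, 0, 0], 0.3]
  ],
  "newtons": 60
}}

```text
time_s: 14.3
eef_pos: [0.5778, -0.2734, 0.1763]
tcp_rot: [0.949, 0.316, 0.001, 0.001]
contact_force: [-1.4, -1.6, 16.3]
grip_width: 0.613
```

```bash
python3 -c "
from h import *
st()"
```

```text
t 14.3 pos [ 0.5778 -0.2734  0.1763] yaw -53.19 zaxis [ 0.0028 -0.0021 -1.    ] F [-1.43 -1.57 16.34] T [-0.36   0.439 -0.086] grip 57.6 q [-0.15  0.72  0.8   1.7  -0.6   0.98 -0.06]
```

Call:
{"fn": "carry_out", "kwargs": {
  "deltas": [
    [[0, 0, 3], [0, 0, 0], 0.3],
    [[0, 0, 5], [0, 0, 0], 0.3],
    [[0, 0, 7], [0, 0, 0], 0.3],
    [[0, 0, 7], [0, 0, 0], 0.3]
  ]
}}

```text
time_s: 14.7
eef_pos: [0.5779, -0.2734, 0.1764]
tcp_rot: [0.966, 0.258, 0.001, 0.001]
contact_force: [0.5, -1.8, 17.0]
grip_width: 0.613
```

```bash
python3 -c "
from h import *
st()"
```

```text
t 14.7 pos [ 0.5779 -0.2734  0.1764] yaw -60.09 zaxis [ 0.0029 -0.0021 -1.    ] F [ 0.47 -1.79 17.05] T [-0.403  0.305  0.189] grip 57.6 q [-0.17  0.73  0.82  1.7  -0.63  0.99 -0.17]
```

Call:
{"fn": "carry_out", "kwargs": {
  "deltas": [
    [[0, 0, 2], [0, 0, 0], 0.3],
    [[0, 0, 4], [0, 0, 0], 0.3],
    [[0, 0, 4], [0, 0, 0], 0.3]
  ]
}}

```text
time_s: 15.0
eef_pos: [0.5783, -0.2732, 0.1764]
tcp_rot: [0.974, 0.225, 0.001, 0.002]
contact_force: [2.2, -1.2, 14.4]
grip_width: 0.613
```

```bash
python3 -c "
from h import *
st()"
```

```text
t 15.0 pos [ 0.5783 -0.2732  0.1764] yaw -63.99 zaxis [ 0.0034 -0.0024 -1.    ] F [ 2.22 -1.15 14.43] T [-0.618 -0.277  1.348] grip 57.6 q [-0.18  0.74  0.84  1.7  -0.64  0.99 -0.23]
```

Turn resistance of 1.35 N·m marks the stop. I'll back off slightly, let it rise into the pocket, then test the lock before releasing.

Call:
{"fn": "carry_out", "kwargs": {
  "deltas": [
    [[0, 0, -2], [0, 0, 0], 0.3],
    [[0, 0, -2], [0, 0, -0.0025], 0.3],
    [[0, 0, -2], [0, 0, -0.005], 0.3],
    [[0, 0, -2], [0, 0, -0.0065], 0.3],
    [[0, 0, -2], [0, 0, -0.0075], 0.3],
    [[0, 0, -2], [0, 0, -0.0075], 0.3]
  ]
}}

```text
time_s: 15.6
eef_pos: [0.5783, -0.2728, 0.1816]
tcp_rot: [0.97, 0.242, 0.001, 0.002]
contact_force: [15.1, -8.8, -23.0]
grip_width: 0.612
```

```bash
python3 -c "
from h import *
st()"
```

```text
t 15.6 pos [ 0.5783 -0.2728  0.1816] yaw -61.97 zaxis [ 0.0025 -0.0028 -1.    ] F [ 15.08  -8.75 -23.01] T [-2.586 -3.814  0.533] grip 57.5 q [-0.18  0.73  0.83  1.7  -0.63  1.   -0.2 ]
```

Locked: it holds against a 23 N pull at the expected height. Releasing and rising.

Call:
{"fn": "carry_out", "kwargs": {
  "deltas": [
    [[0, 0, 0], [0, 0, 0.0015], 0.3],
    [[0, 0, 0], [0, 0, 0.002], 0.3],
    [[0, 0, 0], [0, 0, 0.002], 1],
    [[0, 0, 0], [0, 0, 0.002], 1],
    [[0, 0, 0], [0, 0, 0.002], 1],
    [[0, 0, 0], [0, 0, 0.002], 1],
    [[0, 0, 0], [0, 0, 0.002], 1],
    [[0, 0, 0], [0, 0, -0.03], 1],
    [[0, 0, 0], [0, 0, -0.08], 1],
    [[0, 0, 0], [0, 0, -0.12], 1],
    [[0, 0, 0], [0, 0, -0.12], 1]
  ]
}}

```text
time_s: 16.7
eef_pos: [0.5778, -0.2737, 0.3074]
tcp_rot: [0.97, 0.241, 0.003, 0.002]
contact_force: [-0.2, -0.7, 0.8]
grip_width: 0.999
```

```bash
python3 -c "
from h import *
p,d=eyes.camera('top'); cv2.imwrite('pics/top3.png',p[:,:,::-1])
print(ticks(p,np.array([.433,.201]),.101))
to(.433,.201,.3,-42.5)
"
```

```text
(array([0.4323, 0.2001, 0.101 ]), array([27.3, 26.9, 26.7]), array([ -42.4,   78.6, -162.7]), [np.int32(2), np.int32(3), np.int32(4)])
t 16.75 pos [ 0.5774 -0.2729  0.3045] yaw -62.03 zaxis [ 0.0036 -0.001  -1.    ] F [-0.95  0.36 -1.19] T [-0.057  0.11   0.002] grip 94.4 q [-0.24  0.6   0.94  1.6  -0.51  1.2  -0.28]
rz -19.53 shift [ 0.0947 -0.4863  0.0035]
```

Call:
{"fn": "carry_out", "kwargs": {
  "deltas": [
    [[0, 0, -2], [0.01, -0.05, 0.0], 1],
    [[0, 0, -4], [0.02, -0.1, 0.0], 1],
    [[0, 0, -6], [0.029, -0.15, 0.001], 1],
    [[0, 0, -8], [0.039, -0.199, 0.001], 1],
    [[0, 0, -10], [0.048, -0.248, 0.002], 1],
    [[0, 0, -12], [0.058, -0.297, 0.002], 1],
    [[0, 0, -14], [0.068, -0.346, 0.003], 1],
    [[0, 0, -16], [0.077, -0.395, 0.003], 1],
    [[0, 0, -18], [0.087, -0.444, 0.003], 1],
    [[0, 0, -19.5], [0.093, -0.475, 0.003], 1],
    [[0, 0, -19.5], [0.0945, -0.486, 0.003], 1],
    [[0, 0, -19.5], [0.0945, -0.486, 0.003], 1],
    [[0, 0, -19.5], [0.0945, -0.486, 0.003], 1],
    [[0, 0, -19.5], [0.0945, -0.486, 0.003], 1]
  ]
}}

```text
time_s: 18.15
eef_pos: [0.4329, 0.1996, 0.299]
tcp_rot: [0.916, 0.401, -0.0, 0.0]
contact_force: [-0.7, -0.4, -0.1]
grip_width: 1.001
```

```bash
python3 -c "
from h import *
p,d=eyes.camera('top'); q,_=eyes.camera('scene')
print(ticks(p,np.array([.578,-.273]),.153))
c=proj('scene',[[.578,-.273,.1]])[0].astype(int)
a=cv2.resize(q[c[1]-60:c[1]+60,c[0]-60:c[0]+60,::-1],(390,390)); b=cv2.resize(rect(p,(.578,-.273),.153)[:,:,::-1],(390,390))
cv2.imwrite('pics/g4.png',np.hstack([a,b]))
to(.4327,.2005,.1285,-42.5)
"
```

```text
(array([ 0.5771, -0.2733,  0.153 ]), array([26.9, 26.4, 27.3]), array([  15.2, -103.3,  137. ]), [np.int32(4), np.int32(2), np.int32(4)])
t 18.25 pos [0.4329 0.1999 0.2991] yaw -42.66 zaxis [-1.e-04 -3.e-04 -1.e+00] F [-0.2  -0.03 -0.55] T [-0.142  0.095  0.032] grip 94.2 q [-1.33  0.23  0.96  2.   -0.22  1.02 -1.02]
rz -0.16 shift [ 0.0004 -0.0006  0.1706]
```

View pics/g4.png

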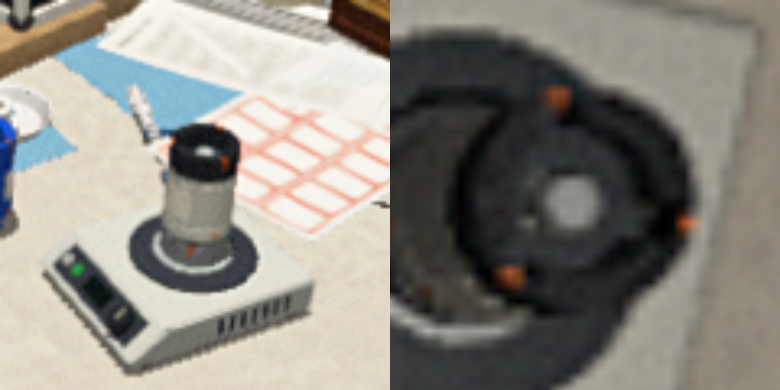

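Jar A stands upright and locked in the shaker, with its lid ticks at 16.3° and centre (.577,-.273). Grasping jar B.

Call:
{"fn": "carry_out", "kwargs": {
  "deltas": [
    [[0, 0, 0], [0, 0, 0.04], 1],
    [[0, 0, 0], [0, 0, 0.08], 1],
    [[0, 0, 0], [0, 0, 0.12], 1],
    [[0, 0, 0], [0, 0, 0.15], 1],
    [[0, 0, 0], [0, 0, 0.1695], 1],
    [[0, 0, 0], [0, 0, 0.1705], 1],
    [[0, 0, 0], [0, 0, 0.1705], 1],
    [[0, 0, 0], [0, 0, 0.1705], 0.3],
    [[0, 0, 0], [0, 0, 0.1705], 0.3],
    [[0, 0, 0], [0, 0, 0.1705], 0.3],
    [[0, 0, 0], [0, 0, 0.1705], 0.3],
    [[0, 0, 0], [0, 0, 0.1705], 0.3],
    [[0, 0, 0], [0, 0, 0.1705], 0.3],
    [[0, 0, 0], [0, 0, 0.15], 0.3],
    [[0, 0, 0], [0, 0, 0.11], 0.3],
    [[0, 0, 0], [0, 0, 0.06], 0.3],
    [[0, 0, 0], [0, 0, 0.01], 0.3],
    [[0, 0, 0], [0, 0, -0.04], 0.3],
    [[0, 0, 0], [0, 0, -0.05], 0.3],
    [[0, 0, 0], [0, 0, -0.05], 0.3]
  ],
  "newtons": 60
}}

```text
time_s: 20.25
eef_pos: [0.4325, 0.2016, 0.3499]
tcp_rot: [0.915, 0.403, 0.001, -0.001]
contact_force: [-0.0, 0.8, -4.1]
grip_width: 0.616
```

```bash
python3 -c "
from h import *
weigh(6)
to(.577,-.273,.37,15.8)"
```

```text
Fz,eff [ -2.856 -37.482 -44.592] sd [0.228 1.342 1.022]
t 20.55 pos [0.4322 0.2008 0.3479] yaw -42.56 zaxis [-0.0013 -0.0021 -1.    ] F [ 1.01 -0.79 -2.74] T [-0.017  0.177 -0.008] grip 57.3 q [-1.42  0.16  1.02  1.94 -0.15  1.13 -1.08]
rz -58.36 shift [-0.2511  0.4272 -0.0213]
```

Call:
{"fn": "carry_out", "kwargs": {
  "deltas": [
    [[0, 0, -5], [-0.02, 0.035, 0], 0.3],
    [[0, 0, -10], [-0.045, 0.075, 0], 0.3],
    [[0, 0, -16], [-0.07, 0.118, 0], 0.3],
    [[0, 0, -22], [-0.095, 0.16, 0], 0.3],
    [[0, 0, -28], [-0.12, 0.203, 0], 0.3],
    [[0, 0, -34], [-0.145, 0.246, 0], 0.3],
    [[0, 0, -34], [-0.145, 0.246, 0], 0.3],
    [[0, 0, -34], [-0.145, 0.246, 0], 0.3]
  ]
}}

```text
time_s: 21.35
eef_pos: [0.5157, -0.076, 0.3484]
tcp_rot: [0.759, 0.651, -0.001, 0.0]
contact_force: [0.2, 0.2, -1.9]
grip_width: 0.609
```

```bash
python3 -c "
from h import *
to(.577,-.273,.34,15.8)"
```

```text
t 21.35 pos [ 0.5157 -0.076   0.3484] yaw -8.81 zaxis [-0.0011 -0.0022 -1.    ] F [ 0.15  0.16 -1.91] T [-0.074  0.045  0.015] grip 57.2 q [-0.75  0.29  1.01  1.84 -0.27  1.16  0.2 ]
rz -24.61 shift [-0.1853  0.0908  0.0088]
```

q3 is drifting toward its 1.25 limit, and a clockwise turn adds about 0.33. I'll enter 120° further counter-clockwise (the same slots), checking the joints on the way.

Call:
{"fn": "carry_out", "kwargs": {
  "deltas": [
    [[0, 0, -7], [-0.025, 0.012, 0], 0.3],
    [[0, 0, -14], [-0.055, 0.027, 0], 0.3],
    [[0, 0, -21], [-0.09, 0.044, 0.002], 0.3],
    [[0, 0, -28], [-0.125, 0.061, 0.004], 0.3],
    [[0, 0, -35], [-0.16, 0.078, 0.006], 0.3],
    [[0, 0, -42], [-0.18, 0.088, 0.008], 0.3],
    [[0, 0, -49], [-0.1853, 0.0908, 0.0088], 0.3],
    [[0, 0, -56], [-0.1853, 0.0908, 0.0088], 0.3],
    [[0, 0, -63], [-0.1853, 0.0908, 0.0088], 0.3],
    [[0, 0, -70], [-0.1853, 0.0908, 0.0088], 0.3],
    [[0, 0, -77], [-0.1853, 0.0908, 0.0088], 0.3],
    [[0, 0, -84], [-0.1853, 0.0908, 0.0088], 0.3],
    [[0, 0, -84], [-0.1853, 0.0908, 0.0088], 0.3],
    [[0, 0, -84], [-0.1853, 0.0908, 0.0088], 0.3]
  ]
}}

```text
time_s: 22.75
eef_pos: [0.578, -0.2684, 0.3397]
tcp_rot: [0.128, 0.992, 0.0, -0.001]
contact_force: [0.4, 0.3, -2.4]
grip_width: 0.609
```

```bash
python3 -c "
from h import *
to(.577,-.273,.34,135.8)"
```

```text
t 22.75 pos [ 0.578  -0.2684  0.3397] yaw 75.25 zaxis [-1.e-03  4.e-04 -1.e+00] F [ 0.45  0.31 -2.45] T [ 0.009 -0.01  -0.013] grip 57.3 q [-0.06  0.47  0.62  1.55 -0.28  1.21  1.93]
rz -60.55 shift [-0.0002 -0.0047 -0.0003]
```

q7 would hit its own limit that way, so I'll use the 15.8° entry. From here q3 should peak near 1.2, and I can regrasp mid-turn if needed.

Call:
{"fn": "carry_out", "kwargs": {
  "deltas": [
    [[0, 0, 8], [0, -0.0047, 0], 0.3],
    [[0, 0, 16], [0, -0.0047, 0], 0.3],
    [[0, 0, 24], [0, -0.0047, 0], 0.3],
    [[0, 0, 32], [0, -0.0047, 0], 0.3],
    [[0, 0, 40], [0, -0.0047, 0.01], 0.3],
    [[0, 0, 48], [0, -0.0047, 0.02], 0.3],
    [[0, 0, 55], [0, -0.0047, 0.03], 0.3],
    [[0, 0, 59.45], [0, -0.0047, 0.04], 0.3],
    [[0, 0, 59.45], [0, -0.0047, 0.05], 0.3],
    [[0, 0, 59.45], [0, -0.0047, 0.055], 0.3],
    [[0, 0, 59.45], [0, -0.0047, 0.055], 0.3],
    [[0, 0, 59.45], [0, -0.0047, 0.055], 0.3]
  ]
}}

```text
time_s: 23.95
eef_pos: [0.5769, -0.2735, 0.2857]
tcp_rot: [0.602, 0.799, 0.0, 0.0]
contact_force: [1.0, 0.5, -1.6]
grip_width: 0.611
```

```bash
python3 -c "
from h import *
to(.577,-.273,.28,15.8)"
```

```text
t 23.95 pos [ 0.5769 -0.2735  0.2857] yaw 16.04 zaxis [ 4.e-04 -1.e-04 -1.e+00] F [ 0.99  0.51 -1.63] T [-0.05   0.057  0.011] grip 57.5 q [-0.18  0.58  0.82  1.62 -0.46  1.15  1.04]
rz 0.24 shift [0.0004 0.0002 0.0057]
```

Call:
{"fn": "carry_out", "kwargs": {
  "deltas": [
    [[0, 0, 0], [0, 0, 0.004], 0.3],
    [[0, 0, 0], [0, 0, 0.007], 0.3],
    [[0, 0, 0], [0, 0, 0.009], 0.3],
    [[0, 0, 0], [0, 0, 0.011], 0.3],
    [[0, 0, 0], [0, 0, 0.0125], 0.3],
    [[0, 0, 0], [0, 0, 0.0125], 0.3]
  ]
}}

```text
time_s: 24.55
eef_pos: [0.5768, -0.2732, 0.2727]
tcp_rot: [0.602, 0.799, -0.0, -0.0]
contact_force: [0.4, 0.4, -2.4]
grip_width: 0.612
```

```bash
python3 -c "
from h import *
st()"
```

```text
t 24.55 pos [ 0.5768 -0.2732  0.2727] yaw 16.02 zaxis [-2.e-04 -0.e+00 -1.e+00] F [ 0.36  0.36 -2.39] T [-0.057  0.005 -0.029] grip 57.5 q [-0.17  0.59  0.82  1.63 -0.47  1.13  1.05]
```

No rim contact 5 mm below the rim height, so the lugs are in the slots. Pressing.

Call:
{"fn": "carry_out", "kwargs": {
  "deltas": [
    [[0, 0, 0], [0, 0, 0.002], 0.3],
    [[0, 0, 0], [0, 0, 0.004], 0.3],
    [[0, 0, 0], [0, 0, 0.004], 0.3]
  ]
}}

```text
time_s: 24.85
eef_pos: [0.5771, -0.2735, 0.2693]
tcp_rot: [0.602, 0.799, 0.0, 0.001]
contact_force: [0.5, 0.7, 5.9]
grip_width: 0.613
```

Call:
{"fn": "carry_out", "kwargs": {
  "deltas": [
    [[0, 0, 0], [0, 0, 0.002], 0.3],
    [[0, 0, 0], [0, 0, 0.004], 0.3],
    [[0, 0, 0], [0, 0, 0.006], 0.3],
    [[0, 0, 0], [0, 0, 0.008], 0.3],
    [[0, 0, 0], [0, 0, 0.009], 0.3],
    [[0, 0, 0], [0, 0, 0.009], 0.3]
  ]
}}

```text
time_s: 25.45
eef_pos: [0.5772, -0.2737, 0.2607]
tcp_rot: [0.602, 0.799, 0.0, 0.001]
contact_force: [-0.2, 1.0, 9.3]
grip_width: 0.609
```

```bash
python3 -c "
from h import *
st()"
```

```text
t 25.45 pos [ 0.5772 -0.2737  0.2607] yaw 16.02 zaxis [ 1.5e-03 -7.0e-04 -1.0e+00] F [-0.19  1.05  9.32] T [0.022 0.24  0.035] grip 57.3 q [-0.16  0.61  0.81  1.64 -0.48  1.1   1.05]
```

Call:
{"fn": "carry_out", "kwargs": {
  "deltas": [
    [[0, 0, 0], [0, 0, 0.0015], 0.3],
    [[0, 0, 0], [0, 0, 0.003], 0.3],
    [[0, 0, 0], [0, 0, 0.004], 0.3],
    [[0, 0, 0], [0, 0, 0.004], 0.3]
  ]
}}

```text
time_s: 25.85
eef_pos: [0.5772, -0.2738, 0.2573]
tcp_rot: [0.602, 0.799, 0.0, 0.001]
contact_force: [-3.9, 1.2, 14.4]
grip_width: 0.612
```

```bash
python3 -c "
from h import *
st()"
```

```text
t 25.85 pos [ 0.5772 -0.2738  0.2573] yaw 16.01 zaxis [ 1.8e-03 -6.0e-04 -1.0e+00] F [-3.86  1.22 14.4 ] T [0.416 1.022 0.021] grip 57.5 q [-0.16  0.61  0.8   1.64 -0.48  1.1   1.06]
```

Hard stop reached at the predicted height. Turning clockwise.

Call:
{"fn": "carry_out", "kwargs": {
  "deltas": [
    [[0, 0, 0], [0, 0, 0.0005], 0.3],
    [[0, 0, 8], [0, 0, 0.0005], 0.3],
    [[0, 0, 16], [0, 0, 0.0005], 0.3],
    [[0, 0, 24], [0, 0, 0.0005], 0.3],
    [[0, 0, 32], [0, 0, 0.0005], 0.3],
    [[0, 0, 40], [0, 0, 0.0005], 0.3],
    [[0, 0, 48], [0, 0, 0.0005], 0.3],
    [[0, 0, 48], [0, 0, 0.0005], 0.3]
  ]
}}

```text
time_s: 26.65
eef_pos: [0.5776, -0.2741, 0.2571]
tcp_rot: [0.876, 0.483, 0.001, 0.002]
contact_force: [-0.6, 0.7, 19.0]
grip_width: 0.607
```

```bash
python3 -c "
from h import *
st()"
```

```text
t 26.65 pos [ 0.5776 -0.2741  0.2571] yaw -32.29 zaxis [ 0.0025 -0.0021 -1.    ] F [-0.57  0.75 18.98] T [ 0.155  0.475 -0.09 ] grip 57.1 q [-0.27  0.7   1.    1.64 -0.63  1.15  0.33]
```

Call:
{"fn": "carry_out", "kwargs": {
  "deltas": [
    [[0, 0, 8], [0, 0, 0], 0.3],
    [[0, 0, 16], [0, 0, 0], 0.3],
    [[0, 0, 22], [0, 0, 0], 0.3],
    [[0, 0, 27], [0, 0, 0], 0.3],
    [[0, 0, 30], [0, 0, 0], 0.3],
    [[0, 0, 30], [0, 0, 0], 0.3]
  ]
}}

```text
time_s: 27.25
eef_pos: [0.5776, -0.2741, 0.2571]
tcp_rot: [0.97, 0.241, 0.001, 0.001]
contact_force: [-0.0, -0.9, 16.2]
grip_width: 0.614
```

```bash
python3 -c "
from h import *
st()"
```

```text
t 27.25 pos [ 0.5776 -0.2741  0.2571] yaw -62.1 zaxis [ 0.0027 -0.0022 -1.    ] F [-1.000e-02 -9.300e-01  1.615e+01] T [-0.017  0.092  0.01 ] grip 57.7 q [-0.32  0.76  1.12  1.65 -0.73  1.2  -0.12]
```

Call:
{"fn": "carry_out", "kwargs": {
  "deltas": [
    [[0, 0, 2], [0, 0, 0], 0.3],
    [[0, 0, 4], [0, 0, 0], 0.3],
    [[0, 0, 4], [0, 0, 0], 0.3]
  ]
}}

```text
time_s: 27.55
eef_pos: [0.5779, -0.2739, 0.2571]
tcp_rot: [0.978, 0.208, 0.001, 0.001]
contact_force: [1.9, 0.3, 15.7]
grip_width: 0.614
```

```bash
python3 -c "
from h import *
st()"
```

```text
t 27.55 pos [ 0.5779 -0.2739  0.2571] yaw -66.0 zaxis [ 0.0032 -0.002  -1.    ] F [ 1.88  0.32 15.75] T [ 0.011 -0.315  0.566] grip 57.7 q [-0.33  0.77  1.13  1.65 -0.74  1.21 -0.18]
```

Call:
{"fn": "carry_out", "kwargs": {
  "deltas": [
    [[0, 0, 1.5], [0, 0, 0], 0.3],
    [[0, 0, 2.5], [0, 0, 0], 0.3],
    [[0, 0, 2.5], [0, 0, 0], 0.3]
  ]
}}

```text
time_s: 27.85
eef_pos: [0.5781, -0.2737, 0.2571]
tcp_rot: [0.982, 0.187, 0.002, 0.001]
contact_force: [3.0, -0.2, 15.9]
grip_width: 0.61
```

```bash
python3 -c "
from h import *
st()"
```

```text
t 27.85 pos [ 0.5781 -0.2737  0.2571] yaw -68.42 zaxis [ 0.0034 -0.0019 -1.    ] F [ 3.02 -0.2  15.93] T [ 0.078 -0.57   1.046] grip 57.3 q [-0.33  0.78  1.14  1.65 -0.75  1.21 -0.22]
```

Stop felt at 1.05 N·m. Backing off and rising to test the lock.

Call:
{"fn": "carry_out", "kwargs": {
  "deltas": [
    [[0, 0, -2], [0, 0, 0], 0.3],
    [[0, 0, -2], [0, 0, -0.003], 0.3],
    [[0, 0, -2], [0, 0, -0.006], 0.3],
    [[0, 0, -2], [0, 0, -0.009], 0.3],
    [[0, 0, -2], [0, 0, -0.011], 0.3],
    [[0, 0, -2], [0, 0, -0.011], 0.3]
  ]
}}

```text
time_s: 28.45
eef_pos: [0.5773, -0.2731, 0.2667]
tcp_rot: [0.979, 0.204, 0.0, 0.0]
contact_force: [3.9, 0.5, 1.8]
grip_width: 0.61
```

```bash
python3 -c "
from h import *
st()"
```

```text
t 28.45 pos [ 0.5773 -0.2731  0.2667] yaw -66.47 zaxis [ 9.e-04 -1.e-04 -1.e+00] F [3.94 0.48 1.78] T [-0.031 -1.143  0.314] grip 57.4 q [-0.33  0.76  1.14  1.64 -0.73  1.22 -0.2 ]
```

Call:
{"fn": "carry_out", "kwargs": {
  "deltas": [
    [[0, 0, 0], [0, 0, -0.001], 0.3],
    [[0, 0, 0], [0, 0, -0.002], 0.3],
    [[0, 0, 0], [0, 0, -0.002], 0.3]
  ]
}}

```text
time_s: 28.75
eef_pos: [0.5772, -0.2726, 0.2672]
tcp_rot: [0.979, 0.204, -0.0, -0.0]
contact_force: [9.4, -3.0, -17.0]
grip_width: 0.612
```

```bash
python3 -c "
from h import *
st()"
```

```text
t 28.75 pos [ 0.5772 -0.2726  0.2672] yaw -66.45 zaxis [-4.e-04  4.e-04 -1.e+00] F [  9.41  -3.   -16.96] T [-0.69  -2.765  0.282] grip 57.5 q [-0.33  0.76  1.14  1.64 -0.73  1.23 -0.2 ]
```

Locked: it holds a 17 N pull with no rise. Unloading, releasing, rotating the open fingers back to ease q3, then rising.

Call:
{"fn": "carry_out", "kwargs": {
  "deltas": [
    [[0, 0, 0], [0, 0, 0.0015], 0.3],
    [[0, 0, 0], [0, 0, 0.002], 0.3],
    [[0, 0, 0], [0, 0, 0.002], 1],
    [[0, 0, 0], [0, 0, 0.002], 1],
    [[0, 0, 0], [0, 0, 0.002], 1],
    [[0, 0, 0], [0, 0, 0.002], 1],
    [[0, 0, 0], [0, 0, 0.002], 1],
    [[0, 0, -8], [0, 0, 0.002], 1],
    [[0, 0, -16], [0, 0, 0.002], 1],
    [[0, 0, -24], [0, 0, 0.002], 1],
    [[0, 0, -32], [0, 0, 0.002], 1],
    [[0, 0, -40], [0, 0, 0.002], 1],
    [[0, 0, -40], [0, 0, -0.03], 1],
    [[0, 0, -40], [0, 0, -0.07], 1],
    [[0, 0, -40], [0, 0, -0.11], 1],
    [[0, 0, -40], [0, 0, -0.12], 1],
    [[0, 0, -40], [0, 0, -0.12], 1]
  ]
}}

```text
time_s: 30.45
eef_pos: [0.577, -0.2736, 0.3896]
tcp_rot: [0.85, 0.526, 0.001, 0.001]
contact_force: [0.4, -0.5, -0.1]
grip_width: 0.997
```

```bash
python3 -c "
from h import *
to(.45,-.05,.39,-26)"
```

```text
t 30.45 pos [ 0.577  -0.2736  0.3896] yaw -26.48 zaxis [ 2.1e-03 -7.0e-04 -1.0e+00] F [ 0.41 -0.5  -0.12] T [0.007 0.095 0.032] grip 93.7 q [-0.3   0.57  1.06  1.49 -0.5   1.37  0.33]
rz -0.48 shift [ 0.1435 -0.2134 -0.0008]
```

Moving aside for a final look.

Call:
{"fn": "carry_out", "kwargs": {
  "deltas": [
    [[0, 0, 0], [0.025, -0.037, 0], 1],
    [[0, 0, 0], [0.05, -0.075, 0], 1],
    [[0, 0, 0], [0.075, -0.112, 0], 1],
    [[0, 0, 0], [0.1, -0.15, 0], 1],
    [[0, 0, 0], [0.13, -0.195, 0], 1],
    [[0, 0, 0], [0.155, -0.232, 0], 1],
    [[0, 0, 0], [0.18, -0.27, 0], 1],
    [[0, 0, 0], [0.18, -0.27, 0], 1],
    [[0, 0, 0], [0.18, -0.27, 0], 1]
  ]
}}

```text
time_s: 31.35
eef_pos: [0.4128, 0.0133, 0.3875]
tcp_rot: [0.848, 0.53, 0.0, -0.001]
contact_force: [0.6, -0.2, -0.1]
grip_width: 1.004
```

```bash
python3 -c "
from h import *
p,d=eyes.camera('top'); q,_=eyes.camera('scene')
print(ticks(p,np.array([.577,-.273]),.239))
c=proj('scene',[[.578,-.273,.14]])[0].astype(int)
a=cv2.resize(q[c[1]-70:c[1]+70,c[0]-70:c[0]+70,::-1],(390,390)); b=cv2.resize(p[:,:,::-1],(400,300)); b=cv2.copyMakeBorder(b,0,90,0,0,cv2.BORDER_CONSTANT)
cv2.imwrite('pics/g5.png',np.hstack([a,b])); st()
"
```

```text
(array([ 0.5769, -0.2729,  0.239 ]), array([27.1, 26.5, 27.2]), array([ 54.6, -64.5, 176.2]), [np.int32(4), np.int32(3), np.int32(3)])
t 31.45 pos [0.4148 0.0092 0.3877] yaw -26.28 zaxis [-6.0e-04  1.1e-03 -1.0e+00] F [ 0.31 -0.81 -0.06] T [-0.126  0.096  0.02 ] grip 94.1 q [-1.23 -0.18  1.03  2.01  0.16  1.23 -0.72]
```

View pics/g5.png

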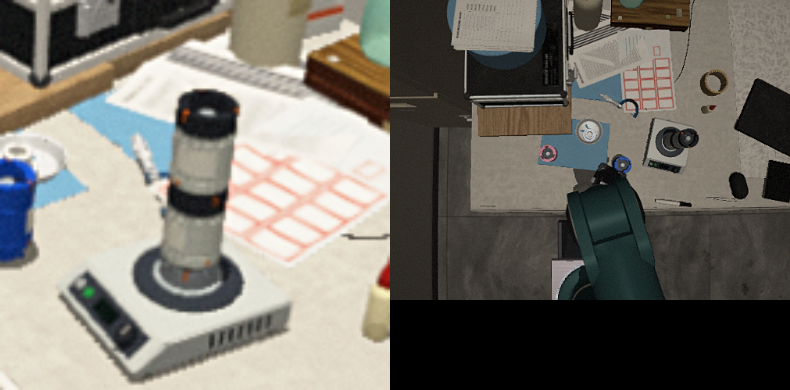

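```bash
python3 -c "
from rig import job
print(job.close_job())"
```

```text
the job is handed in; nothing more can be done
None
```

Both jars are locked on the shaker, one on top of the other with the heavier at the bottom, and the job was handed in at about 31.5 s.

- **Weighing:** the jar at (0.49, 0.36) weighed about 4.6 N and the one at (0.43, 0.20) about 2.7 N, so the first went into the shaker's socket. I can't tell which of the two is called jar_1.
- **Joints:** each jar dropped into its slots, was pressed to the hard stop and turned clockwise until the stop pushed back (about 1.3 N·m for the lower jar, 1.0 N·m for the upper). Each then sprang up to its lock height. Before release the lower joint held a 23 N upward pull and the upper joint 17 N.
- **Last look:** the stack is upright and centred, with the upper rim at (0.577, -0.273) against the socket's (0.578, -0.273). The upper jar is turned about 80° past the lower jar's slots; the stop is at 79°. The gripper was open, well clear and touching nothing. I did not measure the dispenser or the micrometer again; the arm hid the dispenser in the last top view, but nothing came near either.
- **Disagreements:**
  - The first quick weight readings, 3.1 to 3.4 N, were unclear until averaged.
  - The two cameras differed by 2 to 5 mm in position.
  - Joint 3 drifted to 1.14 of its 1.25 limit, so I rotated the wrist back before rising.

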